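Post a sample carton through the sprung flap of the drop box

TASK

Pick up the small white carton and post it lengthwise into the sloping mouth of the drop box, using the carton itself to push the sprung flap inward and keeping hold of it until it is about half way in; then let it slide down the chute so that it lies fully inside and the flap springs shut behind it. Leave the other things on the bench undisturbed.

Things in the scene. Friction and masses are not known exactly. Their poses are not given: they have to be found in the camera images.
- carton: The small white folding carton with a printed panel, the only small carton on the bench: 27 (x) x 62 (y) x 76 (z) mm, about 0.15 kg, standing upright. Origin: centre of its underside; z up its 76 mm length. Rigid; grasp across the 27 mm (along its x), near the top end.
- carton_centre (a point): Middle of the carton, 38 mm above its underside. Once let go half way in, the carton slides down by itself past the flap; at the bottom of the chute this point is about 95 mm below the mouth.
- drop_box: White sheet-metal drop box screwed to the bench, 156 (x) x 100 (y) x 170 mm high on a steel base plate 130 mm wide in y. Origin: centre of its underside; z up; x points from its low front (118 mm high, facing the robot) to its back. The front part of its top is a sloping face that rises toward the back at 30 degrees from the horizontal; behind it the top is flat.
- chute: Fixed chute in the drop box. Origin: centre of the mouth, in the plane of the sloping face (32 mm in front of the box origin, 145 mm up). z points out of the mouth along the chute, leaning 30 degrees from vertical toward the box's front; x up the slope, y level. Bore 46 (x) x 78 (y) mm, slippery walls, stop 134 mm down. The carton goes in lengthwise, 27 mm along x, 62 mm along y.
- flap (a joint): Opening angle of the flap in rad: 0 shut, 1.6 fully open. Aluminium plate 43 x 74 x 2 mm, 5 mm below the mouth, hinged along the upper edge of the mouth and swinging inward down the chute. A light spring always shuts it (less than 1 N at its free edge).
- glass_beaker: Bystander: small glass beaker, 54 mm across, 69 mm high. Origin: centre of its underside.
- dropper: Bystander: dropper bottle, 37 mm across, 133 mm high. Origin: centre of its underside.
- cup: Bystander: clear plastic cup, 75 mm across, 72 mm high. Origin: centre of its underside.
- dish_a: Bystander: petri dish, 91 mm across, 15 mm high. Origin: centre of its underside.
Mind the look-alikes: they are no part of the job. Leave any black or brown look-alike of the carton alone.

How it is judged (in metres and radians):
On the way:
1. the gripper holds the carton about a third or more of its length into the mouth (its centre less than 12 mm outside the mouth plane), the carton keeping the flap open by more than 0.6 rad (z of carton_centre in the frame of chute below 0.012 m and x of carton_centre in the frame of chute between -0.025 and 0.025 m and y of carton_centre in the frame of chute between -0.03 and 0.03 m and value of joint flap above 0.6 rad and contact force between carton and flap above 0.03 N and contact force between the fingers and carton above 0.5 N), for 0.1 s.
At the end, for the whole second after the job is handed in: The carton lies at rest inside the chute below the flap (its centre 78 to 135 mm down from the mouth, within 25 mm across x and 30 mm across y of the chute axis) and the flap is shut (under 0.1 rad) (z of carton_centre in the frame of chute between -0.135 and -0.078 m and x of carton_centre in the frame of chute between -0.025 and 0.025 m and y of carton_centre in the frame of chute between -0.03 and 0.03 m and value of joint flap below 0.1 rad and linear speed of carton below 0.02 m/s); the robot touches nothing.
It fails at once if a bystander (beaker, dropper bottle, cup or petri dish) is moved by more than 30 mm (distance of any of glass_beaker, dropper, cup, dish_a from where it was at the start of the episode above 0.03 m).
It also fails if it takes over 42 s, if anything falls off the work surface, if the arm or the gripper's body presses on something with over 40 N, if the wrist force passes 120 N, or if a joint passes its speed limit or range.

ROBOT

A 7-joint arm with a two-finger parallel gripper is mounted at the origin on a cart in front of the work surface, level with it; the furniture and walls round the work are solid. World frame = base frame: x ahead of the robot, y to its left, z up, the work surface at z = 0. Lengths are in mm, angles in rad, forces in N, time in s.
With the tool pointing down it reaches from about 400 to 900 mm from the base axis. Payload 5.5 kg.
Tool frame: the origin (TCP) lies on the centre line of the jaws, within the pads' length; the fingertips stand 8 mm ahead of it and the grasp point (between the pads) lies 11 mm behind it; z points along the fingers, y is the line along which they close (so a half turn about z gives the same grasp; the last joint's range is limited). The gripper opens to 85 mm and grips with 20 to 120 N. Pads are 22 mm wide; open, the fingers measure 114 mm over their backs; the gripper's body (76 mm by 85 mm) begins 54 mm behind the grasp point. The pads swing forward as they close: fully open they stand 13 mm farther back than shut.
Start: joints at [1.45, 0.501, -0.427, 1.55, 0.221, 1.138, -0.21], TCP at [243.423, -602.698, 216.41] pointing down, gripper open.
Joint ranges: [-2.88, 2.88], [-0.31, 2.03], [-1.54, 1.56], [0.2, 2.42], [-1.41, 4.55], [0.19, 2.02], [-2.57, 2.57]. Speed limits (rad/s): [2.57, 2.57, 3.14, 3.14, 3.14, 3.14, 3.14].

INTERFACE

Orientations are given as a rotation vector (axis times angle).
In Python, from workcell import ctrl, effector, planner, sensors, eyes, workorder, models gives the robot as it stands. The module is installed in compiled form; this text tells all that it offers. Calls block until the motion is done:
- ctrl.reach(position, orientation): joint-space move of the TCP to a pose.
- ctrl.move_linear(position, velocity=150, frame=None): straight line of the TCP; frame=None keeps the orientation; velocity is the mean speed in mm/s.
- ctrl.movej(angles): joint-space move.
- effector.move_gripper(opening, force=None): finger opening in mm; force is the grip in N (None keeps the last); returns when the fingers have stopped.
- ctrl.hold(seconds).
- planner.solve_ik(position, orientation): joint angles nearest the present ones, or None.
- sensors.observe(): the state.
- eyes.capture(name): name is "scene" or "top" or "wrist"; returns a dict with "frame" (480x640x3 uint8, blue, green, red), "z_map" (480x640 float32, mm along the optical axis (not along the pixel's ray), 0 where there is no reading), "camera_matrix" (3x3 intrinsics, pixels), "origin" and "attitude" of the camera in the world. Camera axes: x right, y up, looking along -z (the intrinsics and any distortion apply to the point x, -y, -z); pixel columns grow to the right and rows downward; lengths in mm; the calibration is good to about 2 mm. A picture is of the moment at which its call begins.
A pose or a line that the arm cannot do raises ctrl.MotionError and nothing moves.
- workorder.hand_in(): hands the job in; it is judged then, once.
Trained networks look in a picture, given as the dict that the camera call returned (one of the last four; its "shot" number tells which), for a name from the list of things; names that differ only in an ending like _2 or _b are one class to them, and where a whole thing is asked for, a point or a joint stands for the part that bears it (a point fixed in the world has none). Each returns a list of dicts, best first, with "score" (0 to 1); they miss things now and then, are a little off and sometimes report something else, mostly with a low value. They report only what shows in the picture. A call takes as long as a camera call. They do not tell look-alikes from the thing itself.
- models.recognise(picture, target): "box" ([centre column, centre row, width, height] in pixels, round what is visible of it).
The state is a dict: "time_s": time; "q": joint angles; "joint_vel": joint speeds; "tau": joint torques, N m; "tcp_pos": TCP position; "tcp_rot": TCP orientation; "force": force on the tool from outside, world axes, zero at the start; "torque": the same for the moment, N m; "width": finger opening in mm; "gripper_force": force on a finger pad.
Only numpy, scipy, OpenCV 4.12 (cv2) and the standard library are available. Lean on these libraries where they do the work, as an engineer would, in place of code of your own. Each camera call takes 0.05 s, during which the arm holds its last target. There are 200 camera calls.

## Working session

There is one attempt and no reset: what is moved stays moved. The work goes in short steps, each a Python script; the robot and the scene stay as the last script left them, time stands still between calls to the robot, and variables do not carry over. Pictures are saved under pics/ and viewed, at most 10 in all, crops included, and the job is handed in when it is done.

```bash
mkdir -p pics; cat > h.py <<'E'
import numpy as np, cv2
from scipy.spatial.transform import Rotation as R
from workcell import ctrl, effector, planner, sensors, eyes, workorder, models
def cloud(p):
    K=np.array(p["camera_matrix"]);z=p["z_map"].astype(float)
    v,u=np.mgrid[:480,:640]
    c=np.stack([(u-K[0,2])/K[0,0]*z,-(v-K[1,2])/K[1,1]*z,-z],-1)
    A=np.array(p["attitude"],float)
    M=A if A.shape==(3,3) else R.from_rotvec(A).as_matrix()
    w=c@M.T+np.array(p["origin"]);w[z<=0]=np.nan
    return w
E
python3 - <<'E'
from h import *
for n in ("scene","top"):
    p=eyes.capture(n);cv2.imwrite(f"pics/{n}1.png",p["frame"]);np.savez(f"{n}1.npz",w=cloud(p),f=p["frame"])
    print(n,{k:p[k] for k in p if k not in("frame","z_map")})
    w=cloud(p)
    for t in ("carton","drop_box","glass_beaker","dropper","cup","dish_a"):
        for d in models.recognise(p,t)[:3]:
            b=d["box"];c,r,W,H=b
            s=w[int(max(0,r-H/2)):int(r+H/2),int(max(0,c-W/2)):int(c+W/2)].reshape(-1,3)
            print(t,round(d["score"],2),np.round(b),np.round(w[min(479,int(r)),min(639,int(c))]))
print(sensors.observe()["time_s"])
E
```

```text
scene {'camera_matrix': array([[614.40509478,   0.        , 326.52171606],
       [  0.        , 614.40509478, 245.09059339],
       [  0.        ,   0.        ,   1.        ]]), 'origin': array([  31.72341861,  597.83494847, 1079.65179219]), 'attitude': array([ 0.31088467, -0.8907842 , -2.29079464]), 'shot': 1}
carton 0.95 [478. 235.  30.  39.] [ 380. -360.   66.]
carton 0.84 [440. 251.  32.  36.] [ 428. -278.   46.]
carton 0.76 [395. 268.  20.  45.] [ 463. -150.   73.]
drop_box 0.89 [303. 289.  88. 122.] [537.  58. 140.]
glass_beaker 0.72 [408. 218.  25.  29.] [ 536. -302.   61.]
glass_beaker 0.23 [314. 277.  36.  40.] [542.  23. 138.]
dropper 0.94 [354. 240.  19.  48.] [ 580. -159.   73.]
cup 0.67 [292. 225.  36.  31.] [ 746. -133.   25.]
dish_a 0.62 [173. 337.  44.  35.] [721. 256.  13.]
top {'camera_matrix': array([[560.45111276,   0.        , 323.84944726],
       [  0.        , 560.45111276, 245.138023  ],
       [  0.        ,   0.        ,   1.        ]]), 'origin': array([ 463.38739541,  -59.9950831 , 1362.32798396]), 'attitude': array([ 0.06058008, -0.07553714, -1.56759321]), 'shot': 2}
carton 0.95 [416. 309.  25.  30.] [ 429. -280.   77.]
carton 0.73 [370. 291.  29.  21.] [ 470. -178.   76.]
carton 0.4 [192. 187.  33.  38.] [722. 249.  11.]
drop_box 0.77 [284. 246.  59.  68.] [566.  14. 162.]
glass_beaker 0.66 [434. 261.  28.  20.] [ 546. -338.    4.]
dropper 0.51 [364. 242.  22.  18.] [ 581. -163.   98.]
dropper 0.23 [370. 290.  27.  24.] [ 475. -178.   74.]
cup 0.95 [339. 182.  34.  32.] [ 738. -107.    1.]
dish_a 0.7 [191. 187.  34.  40.] [723. 254.   9.]
0.7
```

View pics/scene1.png

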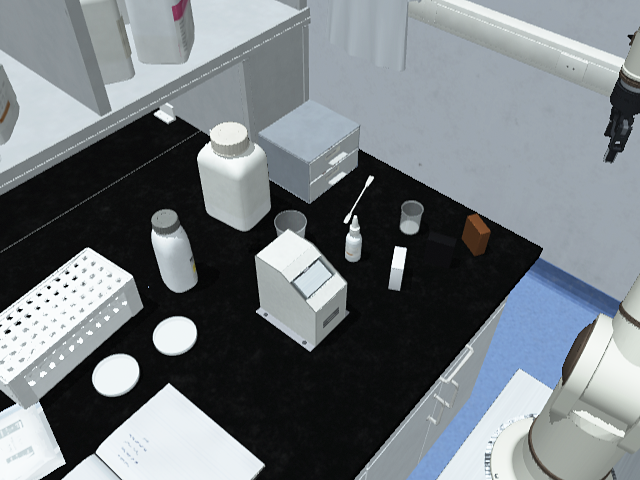

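View pics/top1.png

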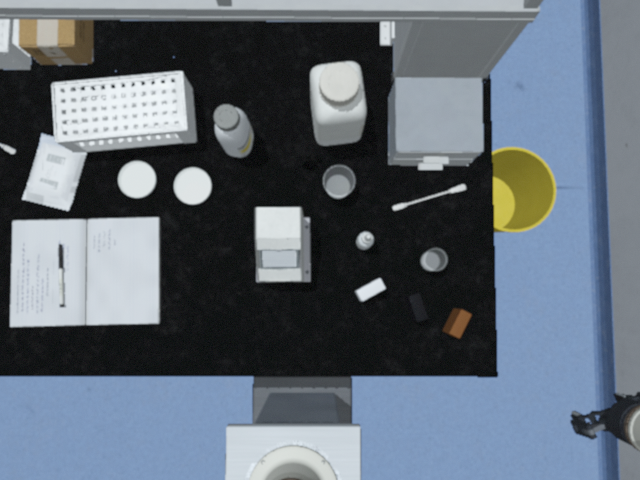

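The white carton is at top pixel (370,290) and scene pixel (398,268). The brown (458,323) and black (418,307) ones are look-alikes. The drop box is at (284,245), with its mouth at (279,259). Next I measure both poses.

```bash
python3 - <<'E'
import numpy as np, cv2
for n in("top","scene"):
    d=np.load(n+"1.npz");w=d["w"]
    def sel(x0,x1,y0,y1,z0,z1):
        return (w[...,0]>x0)&(w[...,0]<x1)&(w[...,1]>y0)&(w[...,1]<y1)&(w[...,2]>z0)&(w[...,2]<z1)
    m=sel(425,515,-225,-125,68,84);q=w[m]
    r=cv2.minAreaRect(q[:,:2].astype(np.float32));print(n,"carton top",r,np.median(q[:,2]),len(q),q[:,:2].mean(0))
    m=sel(420,700,-80,120,157,185);q=w[m]
    print(" flat top",cv2.minAreaRect(q[:,:2].astype(np.float32)),np.median(q[:,2]),len(q))
    m=sel(420,700,-80,120,100,185);q=w[m]
    print(" box",cv2.minAreaRect(q[:,:2].astype(np.float32)),len(q))
    m=sel(420,700,-100,150,-2,12)&(d["f"].mean(-1)>90);q=w[m]
    print(" base",cv2.minAreaRect(q[:,:2].astype(np.float32)),len(q))
    g=sel(420,700,-80,120,115,168);q=w[g]
    # robust plane fit of slope
    rng=np.random.default_rng(0);best=0
    for _ in range(500):
        a,b,c=q[rng.integers(len(q),size=3)];nn=np.cross(b-a,c-a);l=np.linalg.norm(nn)
        if l<1:continue
        nn/=l;nn*=np.sign(nn[2])
        if not .8<nn[2]<.93:continue
        i=abs((q-a)@nn)<2
        if i.sum()>best:best=i.sum();I=i
    p=q[I];c=p.mean(0);nn=np.linalg.svd(p-c)[2][2];nn*=np.sign(nn[2]);print(" slope n",nn,"c",c,best,"yaw",np.degrees(np.arctan2(-nn[1],-nn[0])))
top=cv2.imread("pics/top1.png")[190:330,230:400];sc=cv2.imread("pics/scene1.png")[215:355,245:415]
cv2.imwrite("pics/c.png",cv2.resize(np.hstack([top,sc]),(800,330),interpolation=cv2.INTER_CUBIC))
E
```

```text
top carton top ((473.00506591796875, -178.95111083984375), (27.193206787109375, 62.04450607299805), 29.06656837463379) 75.7694401756462 319 [ 472.83615215 -178.77416433]
 flat top ((602.676025390625, 27.425474166870117), (90.8398208618164, 99.3148422241211), 0.4502694010734558) 168.90922972198905 1903
 box ((570.2517700195312, 27.838420867919922), (155.98590087890625, 100.70538330078125), 0.6807165145874023) 3369
 base ((585.5308837890625, 27.07001495361328), (185.98194885253906, 131.28184509277344), 0.7998898029327393) 506
 slope n [-0.49961334  0.00896703  0.86620211] c [536.29186187  28.33334784 142.82956026] 876 yaw -1.0282305277129284
scene carton top ((471.11956787109375, -177.2864990234375), (26.87347412109375, 63.68490219116211), 29.16963768005371) 75.52738749899379 293 [ 470.15605224 -175.72466232]
 flat top ((600.0736694335938, 28.831111907958984), (98.59618377685547, 104.70977020263672), 1.1081860065460205) 168.84366250960016 1950
 box ((568.966552734375, 29.420860290527344), (159.64682006835938, 105.16648864746094), 0.2141532003879547) 4738
 base ((569.022216796875, 28.521949768066406), (159.02891540527344, 131.28179931640625), 1.08743155002594) 663
 slope n [-0.48400363 -0.01105813  0.87499612] c [532.47654606  29.77178413 140.76693504] 1185 yaw 1.3088209241159388
```

View pics/c.png

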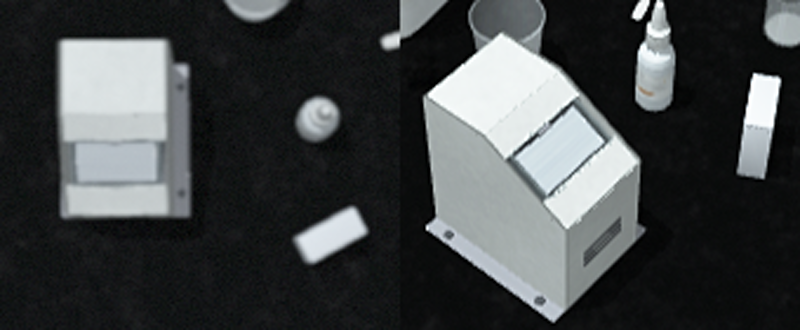

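The crop shows the box square to the world, with its mouth facing the robot, and the carton alone. The measured sizes agree with the given ones (27×62 top at z≈76, box 156×100). Box centre ≈ (569.7, 28.3), yaw ≈ 0.7°; carton ≈ (472.3, -178.3) with its short axis at 29°.

```bash
cat >> h.py <<'E'
def rv(z,y):
    return R.from_matrix(np.stack([np.cross(y,z),y,z],1)).as_rotvec()
yaw=np.radians(.7);Z=R.from_euler("z",yaw).as_matrix()
box=np.array([569.7,28.3,0]);mouth=box+Z@[-32,0,145]
cz=Z@[-.5,0,np.sqrt(.75)];cx=Z@[np.sqrt(.75),0,.5]
def place(s): return rv(-cz,s*cx)
a=np.radians(29.1);sy=np.array([np.cos(a),np.sin(a),0])
def pick(s): return rv(np.array([0,0,-1.]),s*sy)
C=np.array([472.3,-178.3,0])
E
python3 - <<'E'
from h import *
for s in(1,-1):
    for P,o in((C+[0,0,53],pick(s)),(C+[0,0,210],pick(s)),(mouth+100*cz,place(s)),(mouth+12*cz,place(s))):
        q=planner.solve_ik(list(P),list(o));print(s,np.round(P),None if q is None else np.round(q,2))
E
```

```text
1 [ 472. -178.   53.] [ 0.99  0.62 -0.86  2.02  0.65  0.8   0.25]
1 [ 472. -178.  210.] [ 1.12  0.36 -0.98  1.9   0.34  1.06  0.51]
1 [488.  27. 232.] [ 0.86 -0.18 -0.92  2.35 -0.28  0.39  0.15]
1 [532.  28. 155.] [ 0.66  0.18 -0.86  2.35  0.94  0.25 -1.01]
-1 [ 472. -178.   53.] [ 0.55  0.47 -0.29  2.03  0.21  0.67 -2.51]
-1 [ 472. -178.  210.] [ 0.71  0.25 -0.47  1.92  0.13  1.01 -2.45]
-1 [488.  27. 232.] [-1.13 -0.28  0.85  2.4   0.71  0.51  2.35]
-1 [532.  28. 155.] [ 1.01  0.34 -1.28  2.34  1.23  0.42  1.9 ]
```

```bash
python3 - <<'E'
from h import *
o=pick(1)
effector.move_gripper(70)
ctrl.reach(list(C+[0,0,210]),list(o))
ctrl.move_linear(list(C+[0,0,53]),velocity=120)
effector.move_gripper(0,force=40)
s=sensors.observe();print(s["time_s"],s["width"],s["gripper_force"],s["tcp_pos"],s["force"])
ctrl.move_linear(list(C+[0,0,230]),velocity=150)
s=sensors.observe();print(s["time_s"],s["width"],s["gripper_force"],s["tcp_pos"],s["force"],np.round(s["q"],2))
for d in(110,100,90,80,70):
    q=planner.solve_ik(list(mouth+d*cz),list(place(1)));print(d,None if q is None else np.round(q,2))
p=eyes.capture("scene");cv2.imwrite("pics/s2.png",p["frame"][100:400,200:600])
E
```

```text
4.7 26.035971826588924 40.13675093650818 [ 472.7461672  -178.47249716   53.5086853 ] [-0.41629665 -0.21576441  4.65669126]
6.0333 25.309378489413938 39.42135572433472 [ 471.5389531  -178.14358468  229.06783114] [-0.05681981  0.63356787 -2.00295141] [ 1.14  0.34 -1.    1.88  0.32  1.09  0.53]
110 [ 1.02 -0.26 -1.02  2.35 -0.49  0.44  0.36]
100 [ 1.08 -0.24 -1.09  2.35 -0.49  0.41  0.36]
90 [ 1.15 -0.21 -1.17  2.35 -0.46  0.38  0.33]
80 [ 1.21 -0.16 -1.25  2.35 -0.38  0.34  0.26]
70 [ 1.29 -0.11 -1.36  2.35 -0.22  0.3   0.11]
```

View pics/s2.png

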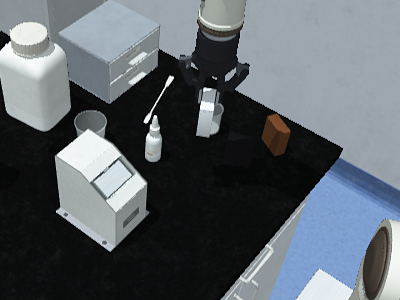

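The carton is held upright at crop pixel (207,113), and everything else is undisturbed. Next is the pre-insert pose.

```bash
python3 - <<'E'
from h import *
ctrl.reach(list(mouth+100*cz),list(place(1)))
s=sensors.observe();print(s["time_s"],s["width"],s["tcp_pos"],mouth+100*cz,np.round(s["q"],2),s["tcp_rot"],place(1))
p=eyes.capture("scene");cv2.imwrite("pics/s3.png",cv2.resize(p["frame"][150:370,200:460],(780,660))[:600]);w=cloud(p)
np.savez("s3.npz",w=w,f=p["frame"])
# express cloud in chute frame
Rc=np.stack([cx,np.cross(cz,cx),cz],1);L=(w-mouth)@Rc
m=(abs(L[...,0])<22)&(abs(L[...,1])<45)&(L[...,2]>36)&(L[...,2]<85)
q=L[m];br=p["frame"].mean(-1)[m]>110;q=q[br]
for z0 in range(36,85,6):
    k=q[(q[:,2]>=z0)&(q[:,2]<z0+6)]
    if len(k)>5:print(z0,len(k),np.round(np.percentile(k,[3,97],axis=0),1).tolist())
E
```

```text
6.9167 25.80160437377432 [488.13650925  27.15522936 232.06345304] [487.70611969  27.29820593 231.60254038] [ 1.08 -0.24 -1.09  2.35 -0.49  0.41  0.36] [1.91462436 1.94128749 0.51935935] [1.91623745 1.93979289 0.51976594]
48 19 [[-12.7, 9.1, 49.3], [12.7, 32.0, 53.2]]
54 25 [[-10.8, 10.3, 54.4], [13.2, 31.6, 59.2]]
60 24 [[-11.2, 27.1, 60.4], [13.2, 31.6, 65.7]]
66 23 [[-12.9, 20.2, 66.4], [13.3, 32.2, 71.8]]
72 27 [[-12.7, 24.4, 72.2], [12.4, 32.3, 77.4]]
78 27 [[-12.3, 11.5, 79.0], [13.2, 32.0, 83.6]]
```

View pics/s3.png

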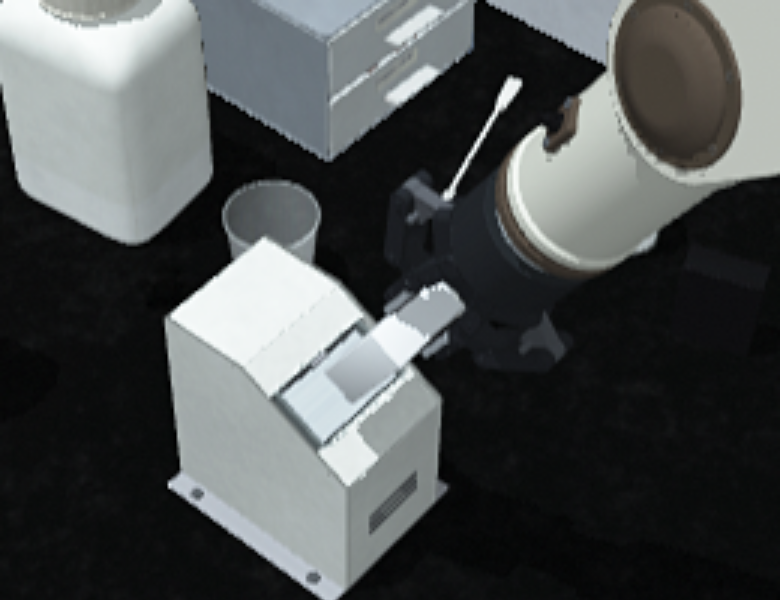

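The carton is aligned with the mouth: its +y face is at 32 mm, x spans ±13, and its lower end is 48 mm out. The scene picture shows it above the flap, around (380,360). Next I insert it.

```bash
python3 - <<'E'
from h import *
def rep():
    s=sensors.observe();d=(np.array(s["tcp_pos"])-mouth)@np.stack([cx,np.cross(cz,cx),cz],1)
    print(round(s["time_s"],2),round(s["width"],1),round(s["gripper_force"]),"chute",np.round(d,1),"F",np.round(s["force"],1),"q",np.round(s["q"],2))
rep()
try:
    for d in(60,45,30,16):
        ctrl.move_linear(list(mouth+d*cz),velocity=30);rep()
    ctrl.hold(.3);rep()
except ctrl.MotionError as e: print(e)
p=eyes.capture("scene");cv2.imwrite("pics/s4.png",cv2.resize(p["frame"][150:370,200:460],(700,592)))
E
```

```text
6.97 25.7 40 chute [  1.3  -0.3 100.2] F [ 0.3 -0.4 -1.5] q [ 1.08 -0.24 -1.09  2.35 -0.49  0.41  0.36]
the arm cannot follow that straight line within its joint ranges
```

View pics/s4.png

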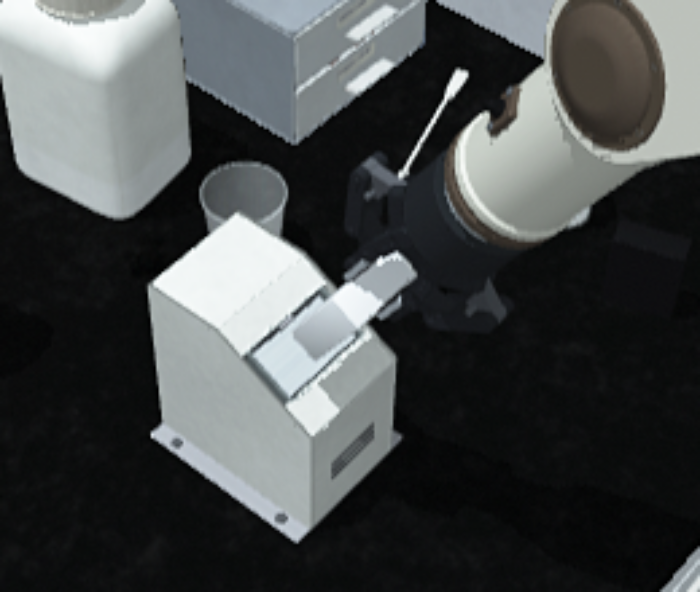

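```bash
python3 - <<'E'
from h import *
yv=np.cross(cz,cx)
for tilt in(0,-4,4):
    T=R.from_rotvec(np.radians(tilt)*yv)   # + = about chute y
    for s in(1,-1):
        o=(T*R.from_rotvec(place(s))).as_rotvec()
        for d in(90,75,60,45,30,16):
            q=planner.solve_ik(list(mouth+d*cz),list(o));print(tilt,s,d,None if q is None else np.round(q,2))
print((T*R.from_rotvec(place(1))).as_matrix()[:,2])
# pairs for kinematics fitting
rng=np.random.default_rng(1);D=[]
for i in range(400):
    P=[rng.uniform(350,750),rng.uniform(-450,450),rng.uniform(50,450)]
    o=(R.from_rotvec(rng.uniform(-.7,.7,3))*R.from_rotvec(place(1))).as_rotvec()
    q=planner.solve_ik(P,list(o))
    if q is not None:D.append(np.r_[q,P,o])
s=sensors.observe();print(len(D),s["time_s"]);np.save("D.npy",D)
D=np.array(D);print(D[:,:7].std(0))
E
```

```text
0 1 90 [ 1.14 -0.2  -1.17  2.35 -0.45  0.38  0.32]
0 1 75 [ 1.28 -0.15 -1.32  2.35 -0.36  0.32  0.24]
0 1 60 [ 0.75 -0.01 -0.9   2.36  0.23  0.28 -0.33]
0 1 45 [ 0.27  0.03 -0.43  2.37  0.35  0.25 -0.46]
0 1 30 [ 0.94  0.17 -1.14  2.35  0.86  0.3  -0.93]
0 1 16 [ 0.53  0.14 -0.71  2.35  0.8   0.23 -0.88]
0 -1 90 [-0.87 -0.17  0.65  2.4   0.51  0.41  2.53]
0 -1 75 [-1.06 -0.15  0.85  2.4   0.58  0.38  2.47]
0 -1 60 [-1.43 -0.2   1.2   2.41  0.79  0.39  2.29]
0 -1 45 [ 1.12  0.13 -1.31  2.35  0.72  0.31  2.36]
0 -1 30 [ 1.03  0.21 -1.25  2.35  0.96  0.33  2.13]
0 -1 16 [ 1.02  0.31 -1.28  2.34  1.19  0.4   1.94]
-4 1 90 [ 1.02 -0.21 -1.07  2.41 -0.54  0.27  0.41]
-4 1 75 [ 1.15 -0.16 -1.21  2.41 -0.47  0.22  0.34]
-4 1 60 None
-4 1 45 None
-4 1 30 None
-4 1 16 [ 0.67  0.15 -0.87  2.4   1.37  0.2  -1.45]
-4 -1 90 None
-4 -1 75 None
-4 -1 60 None
-4 -1 45 None
-4 -1 30 None
-4 -1 16 None
4 1 90 [ 1.26 -0.18 -1.28  2.29 -0.35  0.47  0.24]
4 1 75 [ 1.43 -0.12 -1.48  2.29 -0.24  0.42  0.14]
4 1 60 [ 0.5   0.02 -0.65  2.3   0.18  0.38 -0.29]
4 1 45 [ 0.97  0.13 -1.16  2.29  0.5   0.39 -0.57]
4 1 30 [ 0.26  0.09 -0.43  2.3   0.32  0.32 -0.42]
4 1 16 [ 0.53  0.16 -0.71  2.29  0.55  0.32 -0.63]
4 -1 90 [-1.31 -0.26  1.04  2.34  0.64  0.57  2.44]
4 -1 75 [-1.37 -0.21  1.14  2.35  0.6   0.5   2.48]
4 -1 60 [-1.57 -0.23  1.33  2.35  0.69  0.48  2.41]
4 -1 45 [ 1.15  0.23 -1.39  2.29  0.73  0.45  2.37]
4 -1 30 [ 1.02  0.25 -1.26  2.29  0.81  0.43  2.3 ]
4 -1 16 [ 1.    0.34 -1.28  2.28  0.99  0.48  2.14]
[ 0.43833843  0.00535558 -0.89879405]
319 7.0167
[0.83124825 0.383558   0.59337315 0.38016679 1.01952801 0.42919389
 1.17478563]
```

```bash
cat > kin.py <<'E'
import numpy as np, itertools
from scipy.spatial.transform import Rotation as R
from scipy.optimize import least_squares
def fk(p,q):  # metres; joint i: rotation about axis w_i through point c_i
    q=np.atleast_2d(q);w=p[:21].reshape(7,3);c=p[21:42].reshape(7,3)
    X=np.tile(p[42:45],(len(q),1));O=R.from_rotvec(np.tile(p[45:48],(len(q),1)))
    for i in range(6,-1,-1):
        u=w[i]/np.linalg.norm(w[i]);r=R.from_rotvec(q[:,[i]]*u)
        X=r.apply(X-c[i])+c[i];O=r*O
    return X,O
E
cat > fit.py <<'E'
from kin import *
D=np.load("D.npy");q=D[:,:7];P=D[:,7:10]/1000;O=R.from_rotvec(D[:,10:13])
def res(p,n=None):
    X,o=fk(p,q[:n]);return np.r_[(X-P[:n]).ravel(),.3*(O[:n].inv()*o).as_rotvec().ravel()]
best=None;out=[]
h=[0,.3,.3,.6,.6,.95,.95]
c=np.array([[0,0,z] for z in h])
for s in itertools.product((1,-1),repeat=6):
  for a in(0,np.pi/2,np.pi,-np.pi/2):
    w=np.array([[0,0,s[0]],[0,s[1],0],[0,0,s[2]],[0,s[3],0],[0,0,s[4]],[0,s[5],0],[0,0,1]],float)
    p=np.r_[w.ravel(),c.ravel(),0,0,1.15,0,0,a];out.append((np.sum(res(p,60)**2),p))
out.sort(key=lambda t:t[0])
for f0,p in out[:12]:
    r=least_squares(res,p,kwargs={"n":60},max_nfev=60)
    print(round(f0,2),r.cost)
    if best is None or r.cost<best.cost:best=r
    if r.cost<1e-3:break
r=least_squares(res,best.x);e=res(r.x);n=len(q)*3
print("rms mm",np.sqrt(np.mean(e[:n]**2))*1e3,"max",abs(e[:n]).max()*1e3,"rot",abs(e[n:]).max()/.3)
np.save("kin.npy",r.x)
E
time timeout 400 python3 fit.py
```

```text
16.79 5.680455857919095
20.59 6.156393052081279
20.7 7.001070481563676
22.33 2.9496981208659633e-21
rms mm 6.994176731219305e-09 max 9.049494487101128e-08 rot 9.094881792126586e-11
real	0m9.140s
user	0m33.294s
sys	0m0.068s
```

The kinematics fit is exact, so I can plan a joint path for the insertion.

```bash
cat > plan.py <<'E'
from h import *; from kin import fk
from scipy.optimize import least_squares
kp=np.load("kin.npy");q0=np.array(sensors.observe()["q"])
lo=np.array([-2.88,-.31,-1.54,.2,-1.41,.19,-2.57])+.02;hi=np.array([2.88,2.03,1.56,2.42,4.55,2.02,2.57])-.02
ds=np.r_[100,100,100,100,np.arange(95,14,-5),16.]; ds=ds[ds>=16]
T=np.array([mouth+d*cz for d in ds])/1000;O=R.from_rotvec(place(1));N=len(ds)
def res(x):
    q=x.reshape(N,7);X,o=fk(kp,q)
    return np.r_[((X-T)*2000).ravel(),((O.inv()*o).as_rotvec()*400).ravel(),(np.diff(np.vstack([q0,q]),axis=0)).ravel()*1.]
best=None
for s in([.86,-.18,-.92,2.35,-.28,.39,.15],[.53,.14,-.71,2.35,.8,.25,-.88],q0):
    x0=np.clip(np.linspace(q0,s,N),lo+1e-3,hi-1e-3)
    r=least_squares(res,x0.ravel(),bounds=(np.tile(lo,N),np.tile(hi,N)),max_nfev=80)
    if best is None or r.cost<best.cost:best=r
q=best.x.reshape(N,7);e=res(best.x)
print(best.cost,"pos err mm",abs(e[:3*N]).max()/2,"rot",abs(e[3*N:6*N]).max()/400)
f=np.vstack([q0,q]);Rc=np.stack([cx,np.cross(cz,cx),cz],1)
for i in range(N):
    m=f[i]+np.linspace(0,1,9)[:,None]*(f[i+1]-f[i]);X,o=fk(kp,m);L=(X*1000-mouth)@Rc
    print(ds[i],np.round(q[i],2),"step",np.round(abs(f[i+1]-f[i]).max(),2),"lat",np.round(abs(L[:,:2]).max(0),1),"z",np.round([L[:,2].min(),L[:,2].max()],1),"rot",np.round(np.degrees((O.inv()*o).magnitude().max()),1))
np.save("path.npy",q)
E
timeout 500 python3 plan.py
```

```text
0.0921016810106031 pos err mm 0.0026145495607143854 rot 4.511018407403832e-06
100.0 [ 1.04 -0.22 -1.06  2.35 -0.44  0.4   0.31] step 0.05 lat [1.5 0.3] z [100.  100.1] rot 0.1
100.0 [ 0.99 -0.21 -1.03  2.35 -0.39  0.4   0.26] step 0.05 lat [0. 0.] z [100.  100.1] rot 0.0
100.0 [ 0.94 -0.2  -0.99  2.35 -0.34  0.39  0.22] step 0.05 lat [0. 0.] z [100.  100.1] rot 0.0
100.0 [ 0.89 -0.18 -0.95  2.35 -0.3   0.39  0.17] step 0.05 lat [0. 0.] z [100.  100.1] rot 0.0
95.0 [ 0.86 -0.16 -0.93  2.35 -0.23  0.37  0.11] step 0.07 lat [0.  0.1] z [ 95. 100.] rot 0.0
90.0 [ 0.83 -0.13 -0.92  2.35 -0.17  0.35  0.04] step 0.07 lat [0.  0.1] z [90. 95.] rot 0.0
85.0 [ 0.8  -0.11 -0.9   2.35 -0.1   0.34 -0.02] step 0.07 lat [0.  0.1] z [85. 90.] rot 0.0
80.0 [ 0.77 -0.09 -0.88  2.36 -0.03  0.32 -0.09] step 0.07 lat [0.  0.1] z [80. 85.] rot 0.0
75.0 [ 0.74 -0.07 -0.86  2.36  0.03  0.31 -0.15] step 0.07 lat [0.  0.1] z [75. 80.] rot 0.0
70.0 [ 0.72 -0.05 -0.84  2.36  0.1   0.3  -0.21] step 0.07 lat [0.  0.1] z [70. 75.] rot 0.0
65.0 [ 0.69 -0.03 -0.82  2.36  0.16  0.29 -0.28] step 0.06 lat [0.  0.1] z [
[... 232 characters left out ...]
  0.35  0.26 -0.46] step 0.06 lat [0.  0.1] z [50. 55.] rot 0.0
45.0 [ 0.57  0.04 -0.73  2.36  0.41  0.25 -0.51] step 0.06 lat [0. 0.] z [45. 50.] rot 0.0
40.0 [ 0.55  0.06 -0.71  2.36  0.47  0.24 -0.57] step 0.06 lat [0. 0.] z [40. 45.] rot 0.0
35.0 [ 0.52  0.07 -0.69  2.36  0.52  0.24 -0.62] step 0.06 lat [0. 0.] z [35. 40.] rot 0.0
30.0 [ 0.49  0.09 -0.66  2.36  0.58  0.23 -0.68] step 0.06 lat [0. 0.] z [30. 35.] rot 0.0
25.0 [ 0.46  0.1  -0.64  2.36  0.63  0.22 -0.73] step 0.05 lat [0. 0.] z [25. 30.] rot 0.0
20.0 [ 0.43  0.12 -0.61  2.35  0.69  0.22 -0.78] step 0.05 lat [0. 0.] z [20. 25.] rot 0.0
16.0 [ 0.41  0.13 -0.59  2.35  0.73  0.21 -0.82] step 0.04 lat [0. 0.] z [16. 20.] rot 0.0
```

```bash
cat >> h.py <<'E'
def rep():
    s=sensors.observe();d=(np.array(s["tcp_pos"])-mouth)@np.stack([cx,np.cross(cz,cx),cz],1)
    print(round(s["time_s"],2),round(s["width"],1),round(s["gripper_force"]),"chute",np.round(d,1),"F",np.round(s["force"],1),flush=True);return s
E
python3 - <<'E'
from h import *
for i,q in enumerate(np.load("path.npy")[3:]):
    ctrl.movej(list(q))
    s=rep()
    if np.linalg.norm(s["force"])>12: print("stop",i+3);break
ctrl.hold(.3);rep()
p=eyes.capture("scene");cv2.imwrite("pics/s5.png",cv2.resize(p["frame"][150:370,200:460],(700,592)))
E
```

```text
7.35 25.6 40 chute [ 0.3  0.8 99.6] F [-1.2  0.2 -2.1]
7.6 25.3 40 chute [-0.1  0.3 94.8] F [ 0.2  0.4 -1.8]
7.85 25.5 39 chute [-0.2  0.1 90.1] F [ 0.2 -0.4 -0.5]
8.1 25.8 39 chute [-0.2  0.2 85.1] F [-0.1 -0.3 -1.7]
8.35 25.7 39 chute [-0.2  0.3 80.1] F [ 0.6  0.5 -1.6]
8.6 25.6 39 chute [-0.2  0.2 75.1] F [-0.9  0.5 -2.5]
8.85 25.6 39 chute [-0.2  0.2 70.1] F [ 0.6 -0.6 -1.3]
9.1 25.6 39 chute [-0.2  0.2 65.1] F [-0.  -0.1 -2.1]
9.35 25.8 39 chute [-0.2  0.2 60.1] F [ 0.3 -0.1 -1. ]
9.6 25.8 39 chute [-0.2  0.2 55.1] F [-0.5  0.6 -2.7]
9.85 25.3 39 chute [-0.2  0.2 50.1] F [ 0.2  0.5 -2.8]
10.1 25.8 40 chute [-0.3  0.1 45.1] F [-0.8 -0.5 -0.6]
10.35 25.6 40 chute [-0.5  0.1 40.1] F [-0.7 -1.  -2.3]
10.6 25.5 40 chute [-0.4  0.1 35.1] F [-0.3 -0.1 -1.9]
10.85 25.4 40 chute [-0.3  0.1 30.1] F [-1.2 -0.9 -1.2]
11.1 25.6 40 chute [-0.2  0.1 25.1] F [-0.6 -0.2 -1.2]
11.35 25.4 40 chute [-0.1  0.2 20.1] F [-1.  -0.1 -2. ]
11.6 25.5 40 chute [-0.1  0.1 16.1] F [-0.7  0.  -2.1]
11.9 25.4 40 chute [ 0.1  0.  16.1] F [-1.1  0.1 -2. ]
```

View pics/s5.png

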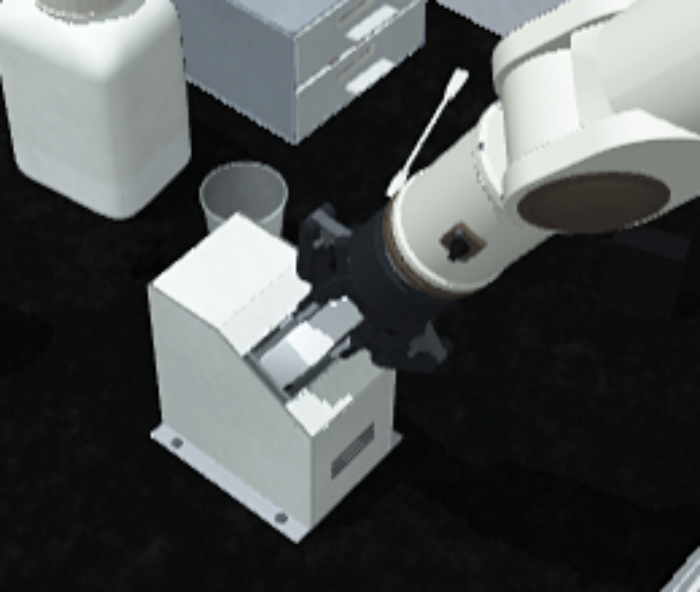

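The carton is in the mouth at (310,340) with no jam force, and it is about half way in. I now release it and back out along the same path.

```bash
python3 - <<'E'
from h import *
effector.move_gripper(60);rep();ctrl.hold(.8);rep()
for q in np.load("path.npy")[3:-1][::-3]: ctrl.movej(list(q))
rep();ctrl.reach(list(C+[0,0,230]),list(pick(1)));rep()
p=eyes.capture("scene");cv2.imwrite("pics/s6.png",cv2.resize(p["frame"][150:370,200:460],(700,592)))
w=cloud(p);L=(w-mouth)@np.stack([cx,np.cross(cz,cx),cz],1)
m=(abs(L[...,0])<18)&(abs(L[...,1])<32)&(abs(L[...,2])<140);print("mouth z pct",np.round(np.percentile(L[m][:,2],[1,10,50,90,99]),1))
E
```

```text
12.38 60.1 0 chute [ 0.3  0.  16.1] F [-0.5  0.2 -0.5]
13.18 60.1 0 chute [ 0. -0. 16.] F [0.3 0.1 0.9]
14.92 60.0 0 chute [ 0.2 -1.  94.8] F [ 0.8 -0.4 -0.8]
15.75 60.3 0 chute [ -17.1 -204.8  106.2] F [0.5 0.3 0.7]
mouth z pct [-8.9 -6.8 -4.  -1.4  0.6]
```

View pics/s6.png

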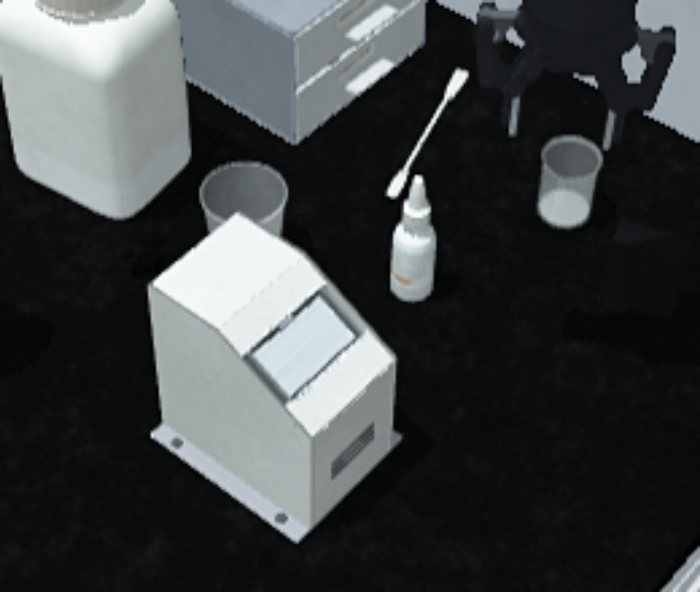

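The carton is gone from the mouth and the flap at (305,350) is shut. The bystanders are untouched.

```bash
python3 -c "
from h import *
print(workorder.hand_in())"
```

```text
the job is handed in; nothing more can be done
None
```

I posted the carton through the flap and let it go half way in; it slid inside, the flap shut behind it, the bystanders in view stayed put, and I handed the job in at about 16 s (no verdict was returned).

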